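# Weight for the glue-up

### The arm

A 6-joint arm with a two-finger parallel gripper is mounted at the origin on a cart in front of the work surface, level with it; the furniture and walls round the work are solid. World frame = base frame: x ahead of the robot, y to its left, z up, the work surface at z = 0. Lengths are in m, angles in rad, forces in N, time in s.
With the tool pointing down it reaches from about 0.325 to 0.775 m from the base axis. Payload 5.5 kg.
Tool frame: the origin (TCP) lies between the finger pads; the fingertips stand 19 mm ahead of it and the grasp point (between the pads) is the TCP; z points along the fingers, y is the line along which they close (so a half turn about z gives the same grasp; the last joint's range is limited). The gripper opens to 88 mm and grips with 3 to 60 N. Pads are 20 mm wide; open, the fingers measure 115 mm over their backs; the gripper's body (75 mm by 178 mm) begins 61 mm behind the grasp point.
Start: joints at [1.231, 0.091, 1.231, -0, 1.82, -0.057], TCP at [0.167, 0.576, 0.242] pointing down, gripper open.
Joint ranges: [-2.87, 2.87], [-0.86, 2.18], [0.17, 2.46], [-1.51, 4.65], [0.06, 2.69], [-2.65, 2.65]. Speed limits (rad/s): [2.57, 2.57, 3.01, 3.14, 3.14, 3.14].

### API

Orientations are given as a rotation vector (axis times angle).
In Python, from plant import ctrl gives the robot as it stands.
- The arm moves only by the tool jog_arm, never from a script. Its arguments are lists of equal length, an entry for each row: "offset": the shift along the tool's x, y, z in shares of 0.6 m (1.0 is 0.6 m), a list of three; "twist": the turn about the tool's z in a scale on which 1.0 is pi rad; "fingers": the opening, from 0 (shut) to 1 (fully open). In form: {"offset": [[x, y, z], ...], "twist": [twist, ...], "fingers": [fingers, ...]}. A call has 1 to 10 rows; each row is the pose to reach, as a shift and turn from the pose commanded when the call began, along the tool's axes at that moment; what a row does not reach only later rows make up. A row lasts 1/10 s, in which the tool goes at most 50 mm and 8.59 degrees, less where a joint would pass 70% of its speed; a pose out of reach is approached as far as the arm can. No shift or turn number may pass 1 either way. A call with a gripper value outside its range is refused whole. The fingers move at their own pace and stop on an object; "grip_force" is the grip in N (left out, the last holds). Time passes only in rows, so rows that repeat a pose let the fingers close. It gives the time, the measured TCP pose, the force, the opening and the grip force at its end, in the units of the state.
- ctrl.observe(): the state, without advancing time (a new reading comes with each control period).
- ctrl.capture(name): name is "scene" or "top" or "wrist"; returns (picture, depth): 480x640x3 uint8, red, green, blue; 480x640 float32, m along the optical axis (not along the pixel's ray), 0 where there is no reading.
- ctrl.camera_info(name): a dict with "K" (3x3 intrinsics, pixels), "rvec" (rotation vector, rad) and "tvec" (3), from world to camera coordinates, as OpenCV has them. Camera axes: x right, y down, z forward; pixel columns grow to the right and rows downward; lengths in m; the calibration is good to about 2 mm. A picture is of the moment at which its call begins: read the wrist's pose just before it. camera_info takes no time and is no camera call; for the wrist camera it gives the pose at the moment of the call.
- ctrl.finish_job(): hands the job in; it is judged then, once.
The state is a dict: "clock": time; "q": joint angles; "qd": joint speeds; "joint_efforts": joint torques, N m; "position": TCP position; "orientation": TCP orientation; "contact_force": force on the tool from outside, world axes, zero at the start; "torque": the same for the moment, N m; "width": finger opening in m; "grasp_force": force on a finger pad.
Only numpy, scipy, OpenCV 4.12 (cv2) and the standard library are available. Lean on these libraries where they do the work, as an engineer would, in place of code of your own. Each camera call takes 0.05 s, during which the arm holds its last target. There are 200 camera calls.

### The job

The fresh glue-up needs its brass pressing weight, but the weight is in the box with the sliding lid, and the three bottles in the stand block the lid. Stand all three bottles upright in the drip tray, slide the lid open, lift out the brass weight and set it upright on the caul of the glue-up, lying lengthwise between the two dark battens and about midway along them. Then slide the lid fully shut and put each bottle back, upright, in the very well of the stand it came from, leaving everything at rest.

Things in the scene. Friction and masses are not known exactly. Their poses are not given: they have to be found in the camera images.
- glue_bottle: White glue bottle with an orange nozzle, 126 mm tall. Round body 43 mm across and straight up to 70 mm above its underside, which is the part to grip; above that it tapers to the nozzle. Origin: centre of its underside; z up. It starts in one of the three wells of bottle_stand.
- shellac_bottle: Amber glass bottle with a narrow black cap, 115 mm tall; body 48 mm across and straight up to 78 mm above its underside, cap 30 mm across from 97 to 115 mm. Origin: centre of its underside; z up. It starts in one of the three wells of bottle_stand.
- wax_jar: Squat clear glass jar with a steel lid and paper label, 88 mm tall, body 52 mm across and straight up to 54 mm above its underside, lid 46 mm across from 72 to 88 mm. Origin: centre of its underside; z up. It starts in one of the three wells of bottle_stand.
- press_weight: Brass pressing weight: block 35 mm (its x) x 60 mm (its y) x 28 mm high with a round knob about 16 mm across on top (total 50 mm), about 0.5 kg. Origin: centre of its underside; z up. It starts in weight_box, left or right, beside a spool of thread (39 mm across, 45 mm tall) that stays there; the weight's long side lies roughly along the box's x.
- weight_box: Wooden box fixed to the table, 126 mm (its x) x 200 mm (its y), 67 mm tall, with a clear sliding lid. Origin: centre of its underside; -x is its front, toward the bottles. Inside 110 x 184 mm; inner floor 6 mm above the table, walls 8 mm.
- box_lid (a joint): Travel of the clear lid in m: 0 fully shut, 0.105 fully open. It slides level along the box's -x (toward the robot), drags with about 1 N and stays where it is left. The bottles in the stand block it after about 50 mm.
- lid_pull (a point): Middle of the wooden pull bar on the lid's front edge: bar 12 mm thick (box x), 56 mm long (box y), 16 mm tall, this point 8 mm below its top and 8 mm above the lid plate. Moves with the lid; axes as the box's. At lid shut it is 50 mm in front of the box's centre and 70.5 mm above the table.
- bottle_stand: Pale wooden bottle stand fixed to the table in front of the box, 78 mm (x) x 236 mm (y) x 22 mm tall, with three equal round wells 61 mm across and 14 mm deep, in a row along its y at -75, 0 and +75 mm; well floors 8 mm above the table. Origin: centre of its underside.
- drip_tray: Shallow dark steel drip tray fixed to the table, the side area for the bottles: 262 mm (its x) x 122 mm (its y), rim 14 mm tall and 3 mm thick, floor 3 mm above the table. Origin: centre of its underside. It lies left or right of the box.
- glue_up: The glue-up, fixed to the table: plywood base 170 x 132 mm, paper, and a pale wooden caul whose flat top is 22 mm above the table, with two dark battens 14 mm wide and 10 mm tall along its x, 52 mm apart inside, 126 mm long. Origin: centre of its underside; the weight belongs over the origin with its long side along this x. It lies on the other side of the box from the tray.

How it is judged:
On the way, in this order (a step that is already met when the one before it is completed fails the run):
1. all three bottles stand upright in the drip tray (x of glue_bottle in the frame of drip_tray between -0.115 and 0.115 m and y of glue_bottle in the frame of drip_tray between -0.045 and 0.045 m and z of glue_bottle in the frame of drip_tray between -0.003 and 0.011 m and angle between each of glue_bottle, shellac_bottle, wax_jar's own z axis and vertical below 0.15 rad and x of shellac_bottle in the frame of drip_tray between -0.115 and 0.115 m and y of shellac_bottle in the frame of drip_tray between -0.045 and 0.045 m and z of shellac_bottle in the frame of drip_tray between -0.003 and 0.011 m and x of wax_jar in the frame of drip_tray between -0.115 and 0.115 m and y of wax_jar in the frame of drip_tray between -0.045 and 0.045 m and z of wax_jar in the frame of drip_tray between -0.003 and 0.011 m), for 0.2 s.
2. the lid is slid open at least 80 mm (value of joint box_lid above 0.08 m), for 0.2 s.
3. the weight stands on the caul, lengthwise between the battens (x of press_weight in the frame of glue_up between -0.02 and 0.02 m and y of press_weight in the frame of glue_up between -0.012 and 0.012 m and z of press_weight in the frame of glue_up between 0.0182 and 0.0262 m and angle between press_weight's own z axis and vertical below 0.1 rad and angle between the y axis of press_weight and the x axis of glue_up, either way round below 0.25 rad), for 0.2 s.
At the end, for the whole second after the job is handed in: The brass weight stands upright on the caul between the battens, within 20 mm of mid-length, 12 mm sideways, 0.25 rad of lengthwise; the lid is within 4 mm of shut; each bottle is upright in its starting well, within 12 mm of where it stood; all at rest (all of step 3 and value of joint box_lid below 0.004 m and linear speed of each of press_weight, glue_bottle, shellac_bottle, wax_jar below 0.02 m/s and distance of each of glue_bottle, shellac_bottle, wax_jar from where it was at the start of the episode below 0.012 m and angle between each of glue_bottle, shellac_bottle, wax_jar's own z axis and vertical below 0.1 rad); the robot touches nothing.
It fails at once if a bottle is tipped over (more than 0.6 rad) (angle between any of glue_bottle, shellac_bottle, wax_jar's own z axis and vertical above 0.6 rad).
It also fails if it takes over 147 s, if anything falls off the work surface, if the arm or the gripper's body presses on something with over 40 N, if the wrist force passes 120 N, or if a joint passes its speed limit or range.

## Working session

There is one attempt and no reset: what is moved stays moved. The work goes in short steps, Python scripts to look and compute and a tool call to move; the robot and the scene stay as the last step left them, time stands still between calls to the robot, and variables do not carry over. Pictures are saved under pics/ and viewed, at most 14 in all, crops included, and the job is handed in when it is done.

Besides the shell and the picture viewer there is one more tool, called as name([rows], argument=value, ...), one row to a line, values as JSON. jog_arm: Moves the arm, as the interface text tells. Its arguments: {"type":"object","properties":{"offset":{"type":"array","items":{"type":"array","items":{"type":"number"}}},"twist":{"type":"array","items":{"type":"number"}},"fingers":{"type":"array","items":{"type":"number"}},"grip_force":{"type":"number"}},"required":["offset","twist","fingers"]}

```bash
ls; mkdir -p pics; python3 - <<'E'
from plant import ctrl
import cv2,numpy as np
print(ctrl.observe())
for n in ("scene","top"):
    im,d=ctrl.capture(n); cv2.imwrite(f"pics/{n}0.png",im[:,:,::-1]); np.save(f"pics/{n}0.npy",d); i=ctrl.camera_info(n); print(n,i, (d>0).mean())
E
```

```text
pics
{'clock': 0.0, 'q': array([ 1.23131528e+00,  9.18740627e-02,  1.23184429e+00, -5.19849438e-05,
        1.81980472e+00, -5.67203069e-02]), 'qd': array([-0.00240054, -0.00075839, -0.00147077,  0.00052149,  0.00077892,
        0.00027179]), 'joint_efforts': array([-2.72230382e-04, -4.46450222e+01, -4.06445181e+01,  6.98257238e-02,
        2.92691396e-02, -1.55614971e-04]), 'position': array([0.16735007, 0.57592678, 0.24052124]), 'orientation': array([-4.42654414e-01, -3.10991575e+00,  2.98824627e-03]), 'contact_force': array([0.8442635 , 0.1471561 , 0.20441218]), 'torque': array([-0.0060477 , -0.01017689, -0.01646158]), 'grasp_force': 0.0, 'width': 0.0879320281022524}
scene {'K': array([[618.11950257,   0.        , 328.306176  ],
       [  0.        , 618.11950257, 239.99449236],
       [  0.        ,   0.        ,   1.        ]]), 'rvec': array([ 2.28895484, -0.63795063,  0.27615044]), 'tvec': array([-0.46802143,  0.26261203,  1.02970599])} 0.9961686197916667
top {'K': array([[621.37691605,   0.        , 330.01038311],
       [  0.        , 621.37691605, 234.72145063],
       [  0.        ,   0.        ,   1.        ]]), 'rvec': array([ 2.13392075, -2.12609138,  0.17848443]), 'tvec': array([0.01734043, 0.58122062, 1.30092361])} 0.99591796875
```

View pics/scene0.png

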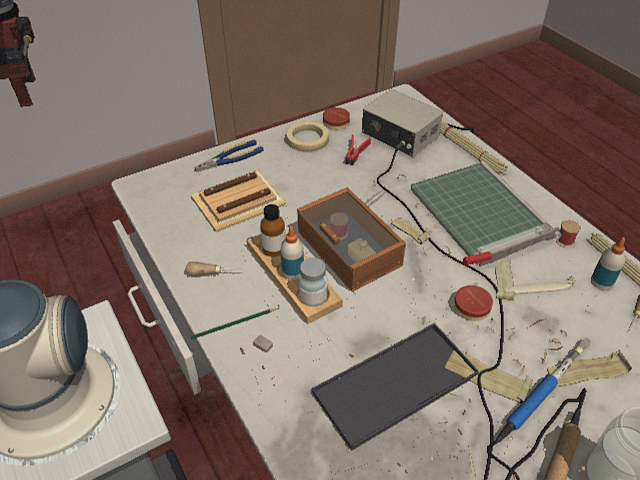

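View pics/top0.png

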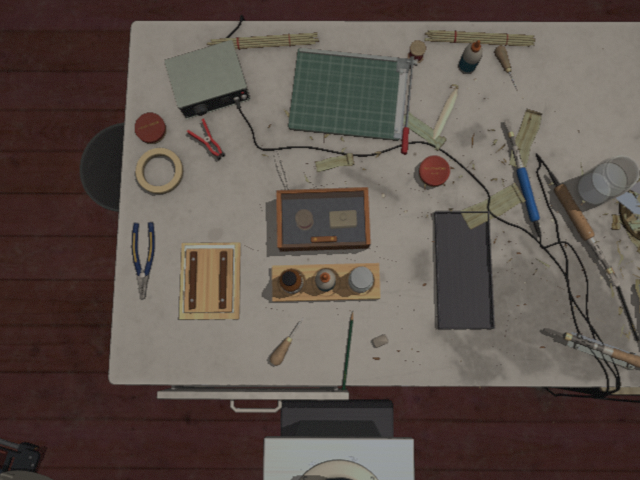

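The top view has world x pointing up and y pointing left. The stand is at (325,282) and holds shellac (291,280), glue (326,280) and wax (361,280). The box is at (323,219), the glue-up at (210,281) on the left, and the tray at (463,270) on the right. The weight is in the right half of the box, at (343,218).

```bash
cat > h.py <<'E'
import numpy as np,cv2
from scipy.spatial.transform import Rotation as R
def cam(i): return i["K"],R.from_rotvec(i["rvec"]).as_matrix(),np.asarray(i["tvec"])
def ray(i,px,z):
    K,Rm,t=cam(i); px=np.atleast_2d(px).astype(float)
    d=(np.linalg.inv(K)@np.c_[px,np.ones(len(px))].T).T@Rm; c=-Rm.T@t
    return c+d*((z-c[2])/d[:,2])[:,None]
def cloud(i,d):
    K,Rm,t=cam(i); v,u=np.indices(d.shape)
    p=np.stack([(u-K[0,2])/K[0,0]*d,(v-K[1,2])/K[1,1]*d,d],-1)
    return (p-t)@Rm
def rect(i,mask,z):
    "biggest blob -> centre, sizes, yaw of long side, on plane z"
    cs,_=cv2.findContours(mask.astype(np.uint8),cv2.RETR_EXTERNAL,cv2.CHAIN_APPROX_NONE)
    c=max(cs,key=cv2.contourArea)[:,0]
    P=ray(i,c,z)[:,:2]
    (x,y),(w,h),a=cv2.minAreaRect((P*1000).astype(np.float32))
    if w<h: w,h,a=h,w,a+90
    return np.round([x,y,w,h,(a+90)%180-90],1)
E
python3 - <<'E'
from plant import ctrl
from h import *
i=ctrl.camera_info("top"); im=cv2.imread("pics/top0.png"); d=np.load("pics/top0.npy"); P=cloud(i,d)
z=P[:,:,2]; hsv=cv2.cvtColor(im,cv2.COLOR_BGR2HSV)
v,u=np.indices(z.shape)
def box(a,b,c,e): return (u>a)&(u<b)&(v>c)&(v<e)
print("table z",np.median(z[330:360,400:420]))
for n,(b,lo) in {"box":(box(265,380,180,255),.055),"stand":(box(262,390,258,305),.012),"glueup":(box(170,250,235,330),.006)}.items():
    print(n,rect(i,b&(z>lo),{"box":.067,"stand":.022,"glueup":.01}[n]), np.percentile(z[b&(z>lo)],[5,50,95]))
t=box(425,500,200,335)&(hsv[:,:,2]<100); print("tray",rect(i,cv2.morphologyEx(t.astype(np.uint8),cv2.MORPH_OPEN,np.ones((5,5))),.014))
bt=box(180,240,245,318)&(hsv[:,:,2]<100)
for s in (box(180,211,245,318),box(212,240,245,318)): print("batten",rect(i,bt&s,.032))
for n,(b,zz) in {"sh":(box(270,308,260,300),.115),"gl":(box(309,343,260,300),.126),"wx":(box(344,380,260,300),.088)}.items():
    m=b&(z>zz-.012); print(n,rect(i,m,zz),z[m].max(),P[m].mean(0).round(4))
# 3x crops
c=cv2.resize(im[180:330,170:400],None,fx=3.4,fy=3.4,interpolation=cv2.INTER_CUBIC); cv2.imwrite("pics/crop1.png",c)
E
```

```text
table z 0.00107521367416846
box [617.4  35.1 201.7 128.4 -88. ] [0.05921552 0.06412736 0.0716668 ]
stand [481.9  28.  236.2  79.  -88.4] [0.01791198 0.0253553  0.12150071]
glueup [4.863e+02 2.849e+02 1.731e+02 1.363e+02 4.000e-01] [0.00734615 0.02195208 0.03443284]
tray [ 5.114e+02 -2.742e+02  2.621e+02  1.317e+02  2.000e-01]
batten [483.8 318.7 126.5  15.3   2.3]
batten [485.  253.3 124.7  15.3   1.9]
sh [479.9 101.6  30.6  27.4  45.5] 1.3810322818176575 [0.4733 0.0976 0.1785]
gl [481.5  28.4  15.8  14.4 -44.7] 1.3810322818176575 [0.4768 0.0282 0.1702]
wx [485.1 -47.2  46.   45.6 -26.4] 1.3810322818176575 [ 0.4826 -0.046   0.1096]
```

View pics/crop1.png

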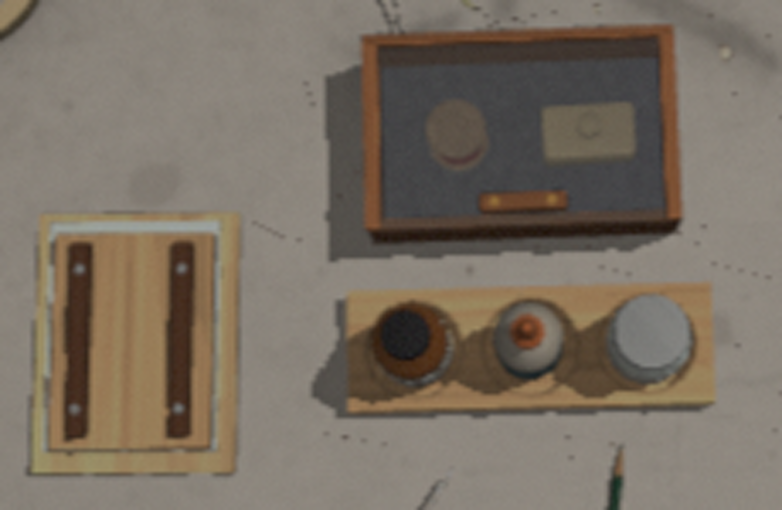

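```bash
cat >> h.py <<'E'
def plan(*T):
    "targets (x,y,z mm, yaw deg of tool y) -> offset mm in present tool axes, twist rad"
    from plant import ctrl
    s=ctrl.observe(); M=R.from_rotvec(s["orientation"]).as_matrix(); p=s["position"]*1000
    yaw=np.degrees(np.arctan2(M[1,1],M[0,1])); print("at",p.round(1),"yaw",yaw.round(2),"w",s["width"].round(4),"F",s["contact_force"].round(1),"t",round(s["clock"],2))
    for x,y,z,a in T: print((x,y,z,a),"->",(M.T@(np.array([x,y,z])-p)).round(1),"twist",round(-np.radians(a-yaw),3))
E
python3 - <<'E'
from plant import ctrl
from h import *
plan((485,-47,240,1.6))
i=ctrl.camera_info("top"); im=cv2.imread("pics/top0.png"); print(ray(i,[[329.7,239]],.0785)*1000,ray(i,[[323.8,238.7]],.0785)*1000)
d=cv2.imread("pics/top0.png"); sub=d[205:232,322:365]; 
print(ray(i,[[343.4,218.8]],.034)*1000, ray(i,[[343.2,216.5]],.056)*1000)
E
```

```text
Traceback (most recent call last):
  File "h.py", line 24, in plan
    yaw=np.degrees(np.arctan2(M[1,1],M[0,1])); print("at",p.round(1),"yaw",yaw.round(2),"w",s["width"].round(4),"F",s["contact_force"].round(1),"t",round(s["clock"],2))
                                                                                            ^^^^^^^^^^^^^^^^
AttributeError: 'float' object has no attribute 'round'
```

```bash
sed -i 's/s\["width"\].round(4)/round(s["width"],4)/' h.py
python3 - <<'E'
from plant import ctrl
from h import *
plan((485,-47,240,1.6))
i=ctrl.camera_info("top"); print(ray(i,[[323.8,238.7]],.0785)*1000)
print(ray(i,[[343.4,218.8]],.034)*1000, ray(i,[[343.2,216.5]],.056)*1000)
E
```

```text
at [167.3 575.9 240.6] yaw 73.8 w 0.0879 F [ 0.5  0.2 -0.6] t 0.1
(485, -47, 240, 1.6) -> [-478.8 -509.6    1.5] twist 1.26
[[567.58856147  32.51113243  78.5       ]]
[[619.71524997  -9.8948759   34.        ]] [[620.42193977  -9.07671549  56.        ]]
```

Units first: shifts go in shares of 0.6 m and turns go in shares of pi rad. So -509.6 mm is -0.8493, -478.8 mm is -0.798, 1.26 rad is 0.4011.

jog_arm([
  [-0.798,-0.8493,0.0025],
  [-0.798,-0.8493,0.0025],
  [-0.798,-0.8493,0.0025],
  [-0.798,-0.8493,0.0025],
  [-0.798,-0.8493,0.0025],
  [-0.798,-0.8493,0.0025],
  [-0.798,-0.8493,0.0025],
  [-0.798,-0.8493,0.0025],
  [-0.798,-0.8493,0.0025],
  [-0.798,-0.8493,0.0025],
], twist=[0.4011,0.4011,0.4011,0.4011,0.4011,0.4011,0.4011,0.4011,0.4011,0.4011], fingers=[1,1,1,1,1,1,1,1,1,1])

```text
clock: 1.1
position: [0.3948, 0.1288, 0.2404]
orientation: [2.192, 2.25, 0.0]
contact_force: [1.4, 0.6, 0.4]
width: 0.0877
grasp_force: 0.0
```

```bash
python3 -c "
from h import *
plan((485,-47,240,1.6),(485,-47,52,1.6))"
```

```text
at [394.8 128.8 240.4] yaw 1.51 w 0.0877 F [1.4 0.6 0.4] t 1.1
(485, -47, 240, 1.6) -> [-178.1   85.5    0.4] twist -0.002
(485, -47, 52, 1.6) -> [-178.1   85.5  188.4] twist -0.002
```

Converted, -178 mm is -0.2967, 85.5 mm is 0.1425.

jog_arm([
  [-0.2967,0.1425,0],
  [-0.2967,0.1425,0],
  [-0.2967,0.1425,0],
  [-0.2967,0.1425,0],
  [-0.2967,0.1425,0],
  [-0.2967,0.1425,0],
  [-0.2967,0.1425,0],
], twist=[0,0,0,0,0,0,0], fingers=[1,1,1,1,1,1,1])

```text
clock: 1.8
position: [0.4847, -0.0441, 0.2405]
orientation: [-2.189, -2.253, -0.0]
contact_force: [-0.3, -0.2, -0.7]
width: 0.0876
grasp_force: 0.0
```

```bash
python3 -c "
from h import *
from plant import ctrl
plan((485,-47,52,1.6))
i=ctrl.camera_info('wrist')
im,d=ctrl.capture('wrist'); cv2.imwrite('pics/w1.png',im[:,:,::-1]);np.save('pics/w1.npy',d)
K,Rm,t=cam(i); print((-Rm.T@t).round(3),Rm[2].round(2))
"
```

```text
at [484.7 -44.1 240.5] yaw 1.64 w 0.0876 F [-0.3 -0.2 -0.7] t 1.8
(485, -47, 52, 1.6) -> [ -3.    0.3 188.5] twist 0.001
[0.483 0.033 0.385] [ 0.01 -0.28 -0.96]
```

View pics/w1.png

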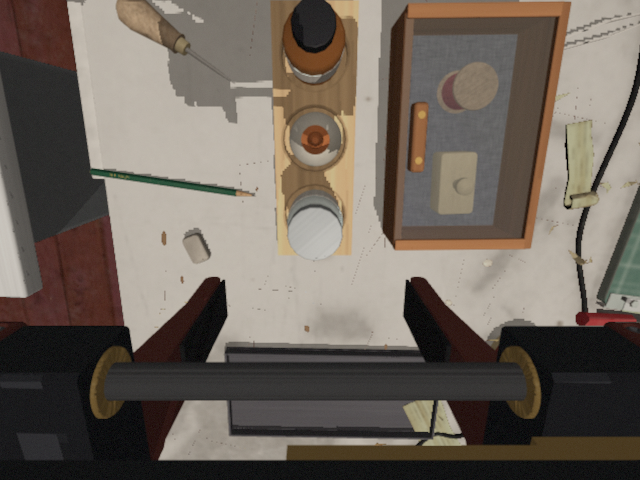

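```bash
python3 -c "
from h import *
from plant import ctrl
i=ctrl.camera_info('wrist'); print(ray(i,[[315.5,233]],.096)*1000,ray(i,[[316,139]],.134)*1000,ray(i,[[314,25]],.123)*1000)
t=ctrl.camera_info('top');im=cv2.imread('pics/top0.png');z=cloud(t,np.load('pics/top0.npy'))[:,:,2]
v,u=np.indices(z.shape)
for a,b,h in ((270,308,.123),(309,343,.134),(344,380,.096)):
  print(rect(t,(u>a)&(u<b)&(v>260)&(v<300)&(z>h-.014)&(z<.2),h))
K,Rm,tt=cam(t);print(-Rm.T@tt)
"
```

```text
[[486.43231193 -44.56417108  96.        ]] [[484.399848    31.23781719 134.        ]] [[481.00108166 102.04986867 123.        ]]
[479.6 101.6  28.9  27.2  45.5]
[4.822e+02 2.880e+01 8.100e+00 8.100e+00 3.000e-01]
[ 4.845e+02 -4.640e+01  4.580e+01  4.360e+01 -1.000e-01]
[0.35084025 0.01346489 1.38103228]
```

Converted, 188 mm is 0.3133, 170 mm is 0.2833.

jog_arm([
  [0,0,0.0833],
  [0,0,0.1667],
  [0,0,0.2333],
  [0,0,0.2833],
  [0,0,0.3133],
  [0,0,0.3133],
  [0,0,0.3133],
], twist=[0,0,0,0,0,0,0], fingers=[1,1,1,1,1,1,1], grip_force=20)

```text
clock: 2.55
position: [0.4851, -0.0439, 0.0534]
orientation: [2.188, 2.254, 0.001]
contact_force: [0.7, -1.0, 0.7]
width: 0.0878
grasp_force: 0.0
```

Converted, -2 mm is -0.0033, 1 mm is 0.0017.

jog_arm([
  [-0.0033,0,0.0017],
  [-0.0033,0,0.0017],
  [-0.0033,0,0.0017],
  [-0.0033,0,0.0017],
  [-0.0033,0,0.0017],
  [-0.0033,0,0.0017],
  [-0.0033,0,0.0017],
  [-0.0033,0,0.0017],
  [-0.0033,0,0.0017],
  [-0.0033,0,0.0017],
], twist=[0,0,0,0,0,0,0,0,0,0], fingers=[0.4,0.4,0.4,0.4,0.4,0.4,0.4,0.4,0.4,0.4])

```text
clock: 3.55
position: [0.4851, -0.0469, 0.0519]
orientation: [2.19, 2.252, -0.0]
contact_force: [-0.7, -0.7, 4.5]
width: 0.0514
grasp_force: 20.0
```

Converted, -231 mm is -0.385, -215 mm is -0.3583.

jog_arm([
  [0,0,-0.0667],
  [0,0,-0.1167],
  [-0.0767,0.035,-0.1167],
  [-0.1533,0.07,-0.1167],
  [-0.23,0.105,-0.1167],
  [-0.3067,0.14,-0.1167],
  [-0.3583,0.1633,-0.1167],
  [-0.385,0.175,-0.1167],
  [-0.385,0.175,-0.1167],
  [-0.385,0.175,-0.1167],
], twist=[0,0,0,0,0,0,0,0,0,0], fingers=[0.4,0.4,0.4,0.4,0.4,0.4,0.4,0.4,0.4,0.4])

```text
clock: 4.55
position: [0.596, -0.2743, 0.1202]
orientation: [-2.189, -2.25, 0.0]
contact_force: [-0.3, 0.1, -2.1]
width: 0.0514
grasp_force: 20.0
```

```bash
python3 -c "
from h import *
from plant import ctrl
im,d=ctrl.capture('top'); cv2.imwrite('pics/t1.png',im[:,:,::-1]);np.save('pics/t1.npy',d)
plan((596,-274,47,1.6))
t=ctrl.camera_info('top');P=cloud(t,np.load('pics/top0.npy'));z=P[:,:,2]
v,u=np.indices(z.shape)
m=(u>425)&(u<505)&(v>195)&(v<340)&(z>.0085)&(z<.03);print(rect(t,m,.014),m.sum())
"
```

```text
at [ 596.1 -273.8  120.6] yaw 1.63 w 0.0517 F [ 0.7  0.1 -1.4] t 4.6
(596, -274, 47, 1.6) -> [-0.3  0.  73.6] twist 0.001
[ 518.3 -278.   274.9  130.3   -1.4] 1120
```

Converted, 73 mm is 0.1217, 60 mm is 0.1.

jog_arm([
  [0,0,0.0583],
  [0,0,0.1],
  [0,0,0.1217],
  [0,0,0.1217],
  [0,0,0.1217],
  [0,0,0.1217],
  [0,0,0.1217],
  [0,0,0.1217],
  [0,0,0.1217],
  [0,0,0.1217],
], twist=[0,0,0,0,0,0,0,0,0,0], fingers=[0.4,0.4,0.4,0.4,0.4,0.4,0.8,0.8,0.8,0.8])

```text
clock: 5.6
position: [0.5966, -0.2749, 0.0489]
orientation: [2.19, 2.252, 0.0]
contact_force: [-1.0, -0.7, -0.9]
width: 0.07
grasp_force: 0.0
```

Converted, -150 mm is -0.25, -140 mm is -0.2333.

jog_arm([
  [0,0,-0.0833],
  [0,0,-0.1667],
  [0,0,-0.2333],
  [0,0,-0.25],
  [0,0,-0.25],
], twist=[0,0,0,0,0], fingers=[0.8,0.8,0.8,0.9,1])

```text
clock: 6.1
position: [0.5973, -0.2753, 0.2015]
orientation: [2.187, 2.249, 0.002]
contact_force: [-0.4, -0.2, -1.1]
width: 0.0827
grasp_force: 0.0
```

```bash
python3 -c "
from h import *
from plant import ctrl
plan((480,102,240,1.6),(480,102,74,1.6))
"
```

```text
at [ 597.3 -275.3  201.5] yaw 1.6 w 0.0827 F [-0.4 -0.2 -1.1] t 6.1
(480, 102, 240, 1.6) -> [ 380.3 -106.5  -39.9] twist 0.0
(480, 102, 74, 1.6) -> [ 380.7 -107.3  126.1] twist 0.0
```

Converted, 379 mm is 0.6317, -106 mm is -0.1767.

jog_arm([
  [0.6317,-0.1767,-0.0667],
  [0.6317,-0.1767,-0.0667],
  [0.6317,-0.1767,-0.0667],
  [0.6317,-0.1767,-0.0667],
  [0.6317,-0.1767,-0.0667],
  [0.6317,-0.1767,-0.0667],
  [0.6317,-0.1767,-0.0667],
  [0.6317,-0.1767,-0.0667],
  [0.6317,-0.1767,-0.0667],
  [0.6317,-0.1767,-0.0667],
], twist=[0,0,0,0,0,0,0,0,0,0], fingers=[1,1,1,1,1,1,1,1,1,1])

```text
clock: 7.1
position: [0.4793, 0.1016, 0.2364]
orientation: [-2.186, -2.254, 0.004]
contact_force: [0.3, -0.9, -0.4]
width: 0.0881
grasp_force: 0.0
```

```bash
python3 -c "
from h import *
from plant import ctrl
ctrl.capture('top')
plan((480,102,240,1.6),(480,102,74,1.6))
"
```

```text
at [479.6 100.7 236.4] yaw 1.63 w 0.0876 F [-0.  -0.6  0.1] t 7.15
(480, 102, 240, 1.6) -> [ 1.3  0.4 -3.6] twist 0.001
(480, 102, 74, 1.6) -> [  1.5   0.9 162.4] twist 0.001
```

Converted, 162 mm is 0.27, 100 mm is 0.1667.

jog_arm([
  [0.0008,0.0008,0.0833],
  [0.0008,0.0008,0.1667],
  [0.0008,0.0008,0.2333],
  [0.0008,0.0008,0.27],
  [0.0008,0.0008,0.27],
  [0.0008,0.0008,0.27],
  [0.0008,0.0008,0.27],
], twist=[0,0,0,0,0,0,0], fingers=[1,1,1,1,1,1,1])

```text
clock: 7.85
position: [0.4816, 0.101, 0.0784]
orientation: [2.19, 2.25, 0.003]
contact_force: [-0.7, 0.4, 0.8]
width: 0.0878
grasp_force: 0.0
```

jog_arm([
  [0,0,0],
  [0,0,0],
  [0,0,0],
  [0,0,0],
  [0,0,0],
  [0,0,0],
  [0,0,0],
  [0,0,0],
  [0,0,0],
], twist=[0,0,0,0,0,0,0,0,0], fingers=[0.4,0.4,0.4,0.4,0.4,0.4,0.4,0.4,0.4])

```text
clock: 8.75
position: [0.4803, 0.1016, 0.0766]
orientation: [-2.19, -2.252, 0.0]
contact_force: [-0.5, 0.9, 1.1]
width: 0.0476
grasp_force: 20.0
```

```bash
python3 -c "
from h import *
plan((511,-274,240,1.6),(511,-274,70,1.6))
"
```

```text
at [480.3 101.6  76.6] yaw 1.61 w 0.0476 F [-0.5  0.9  1.1] t 8.75
(511, -274, 240, 1.6) -> [-376.3   20.1 -163.4] twist 0.0
(511, -274, 70, 1.6) -> [-376.4   20.2    6.6] twist 0.0
```

jog_arm([
  [0,0,-0.0833],
  [0,0,-0.1667],
  [0,0,-0.25],
  [0,0,-0.2833],
  [-0.075,0.0033,-0.2833],
  [-0.15,0.0083,-0.2833],
  [-0.2333,0.0133,-0.2833],
  [-0.3167,0.0167,-0.2833],
  [-0.4,0.0217,-0.2833],
  [-0.4833,0.0267,-0.2833],
], twist=[0,0,0,0,0,0,0,0,0,0], fingers=[0.4,0.4,0.4,0.4,0.4,0.4,0.4,0.4,0.4,0.4])

```text
clock: 9.75
position: [0.5042, -0.1896, 0.2461]
orientation: [-2.19, -2.252, -0.0]
contact_force: [1.8, 0.5, -0.7]
width: 0.0478
grasp_force: 20.0
```

Converted, 160 mm is 0.2667, 140 mm is 0.2333.

jog_arm([
  [-0.075,0.0033,0],
  [-0.125,0.005,0],
  [-0.1433,0.0067,0],
  [-0.1433,0.0067,0],
  [-0.1433,0.0067,0.0833],
  [-0.1433,0.0067,0.1667],
  [-0.1433,0.0067,0.2333],
  [-0.1433,0.0067,0.2667],
  [-0.1433,0.0067,0.2667],
  [-0.1433,0.0067,0.2667],
], twist=[0,0,0,0,0,0,0,0,0,0], fingers=[0.4,0.4,0.4,0.4,0.4,0.4,0.4,0.4,0.4,0.4])

```text
clock: 10.75
position: [0.5114, -0.2722, 0.0875]
orientation: [2.188, 2.254, 0.001]
contact_force: [0.3, -0.4, -1.4]
width: 0.0476
grasp_force: 20.0
```

```bash
python3 -c "
from h import *
from plant import ctrl
ctrl.capture('top')
plan((511,-274,71.5,1.6))
"
```

```text
at [ 511.9 -272.8   88.8] yaw 1.68 w 0.048 F [ 0.4 -0.6 -1.6] t 10.8
(511, -274, 71.5, 1.6) -> [-1.1 -1.  17.3] twist 0.001
```

Converted, 14.5 mm is 0.0242, 12 mm is 0.02.

jog_arm([
  [0,0,0.0133],
  [0,0,0.02],
  [0,0,0.0242],
  [0,0,0.0242],
  [0,0,0.0242],
  [0,0,0.0242],
  [0,0,0.0242],
  [0,0,0.0242],
  [0,0,0.0242],
], twist=[0,0,0,0,0,0,0,0,0], fingers=[0.4,0.4,0.4,0.4,0.4,0.75,0.75,0.75,0.75])

```text
clock: 11.7
position: [0.511, -0.2734, 0.0723]
orientation: [2.19, 2.252, 0.0]
contact_force: [0.3, 0.4, 0.5]
width: 0.0655
grasp_force: 0.0
```

Converted, 290 mm is 0.4833, 250 mm is 0.4167.

jog_arm([
  [0,0,-0.0833],
  [0,0,-0.1667],
  [0,0,-0.25],
  [0,0,-0.275],
  [0.0833,-0.0083,-0.275],
  [0.1667,-0.0167,-0.275],
  [0.25,-0.025,-0.275],
  [0.3333,-0.0333,-0.275],
  [0.4167,-0.0433,-0.275],
  [0.4833,-0.0517,-0.275],
], twist=[0,0,0,0,0,0,0,0,0,0], fingers=[0.75,0.75,0.75,1,1,1,1,1,1,1])

```text
clock: 12.7
position: [0.4709, 0.0179, 0.2367]
orientation: [-2.189, -2.253, -0.0]
contact_force: [0.4, -0.3, 0.1]
width: 0.0878
grasp_force: 0.0
```

```bash
python3 -c "
from h import *
from plant import ctrl
im,d=ctrl.capture('top'); cv2.imwrite('pics/t2.png',im[150:400,200:520,::-1])
ctrl.capture('top')
plan((483,30,240,1.6),(483,30,76,1.6))
"
```

```text
at [470.9  19.8 237. ] yaw 1.96 w 0.0879 F [ 0.  -0.5  0.8] t 12.8
(483, 30, 240, 1.6) -> [ 9.8 12.4 -3. ] twist 0.006
(483, 30, 76, 1.6) -> [  9.5  12.4 161. ] twist 0.006
```

View pics/t2.png

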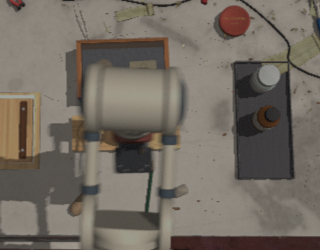

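Converted, 145 mm is 0.2417, 10.5 mm is 0.0175.

jog_arm([
  [0.0175,0.02,0],
  [0.0175,0.02,0.0667],
  [0.0175,0.02,0.1333],
  [0.0175,0.02,0.2],
  [0.0175,0.02,0.2417],
  [0.0175,0.02,0.2417],
  [0.0175,0.02,0.2417],
  [0.0175,0.02,0.2417],
], twist=[0,0,0,0,0,0,0,0], fingers=[1,1,1,1,1,1,1,1])

```text
clock: 13.6
position: [0.4846, 0.0261, 0.0943]
orientation: [2.189, 2.25, 0.003]
contact_force: [0.2, -0.2, 1.0]
width: 0.0876
grasp_force: 0.0
```

```bash
python3 -c "
from h import *
from plant import ctrl
for k in range(4):
  ctrl.capture('top'); plan((483,30,76.5,1.6))
"
```

```text
at [484.7  26.2  94.4] yaw 1.59 w 0.0875 F [ 0.5 -0.1  0.6] t 13.65
(483, 30, 76.5, 1.6) -> [ 3.9 -1.7 17.9] twist -0.0
at [484.6  26.3  94.3] yaw 1.59 w 0.0876 F [-0.4 -0.6  0.6] t 13.7
(483, 30, 76.5, 1.6) -> [ 3.8 -1.6 17.8] twist -0.0
at [484.5  26.3  94. ] yaw 1.6 w 0.0875 F [ 0.2 -0.1  1.2] t 13.75
(483, 30, 76.5, 1.6) -> [ 3.7 -1.4 17.5] twist -0.0
at [484.2  26.4  93.6] yaw 1.6 w 0.0876 F [-0.4 -0.4  0.7] t 13.8
(483, 30, 76.5, 1.6) -> [ 3.6 -1.2 17.1] twist 0.0
```

Converted, 15 mm is 0.025, 11 mm is 0.0183.

jog_arm([
  [0.005,0,0.01],
  [0.005,0,0.0183],
  [0.005,0,0.025],
  [0.005,0,0.025],
  [0.005,0,0.025],
  [0.005,0,0.025],
  [0.005,0,0.025],
], twist=[0,0,0,0,0,0,0], fingers=[1,1,1,1,1,1,1])

```text
clock: 14.5
position: [0.4835, 0.0295, 0.0773]
orientation: [2.19, 2.252, 0.0]
contact_force: [0.5, 0.7, 0.5]
width: 0.0873
grasp_force: 0.0
```

jog_arm([
  [0,0,0],
  [0,0,0],
  [0,0,0],
  [0,0,0],
  [0,0,0],
  [0,0,0],
  [0,0,0],
  [0,0,0],
  [0,0,0],
], twist=[0,0,0,0,0,0,0,0,0], fingers=[0.35,0.35,0.35,0.35,0.35,0.35,0.35,0.35,0.35])

```text
clock: 15.4
position: [0.4833, 0.0295, 0.077]
orientation: [-2.19, -2.252, 0.0]
contact_force: [-0.1, -0.7, 0.2]
width: 0.0425
grasp_force: 20.0
```

```bash
python3 -c "
from h import *
plan((426,-274,72,1.6))
"
```

```text
at [483.3  29.5  77. ] yaw 1.6 w 0.0425 F [-0.1 -0.7  0.2] t 15.4
(426, -274, 72, 1.6) -> [-301.8  -65.8    5.1] twist 0.0
```

Converted, -302 mm is -0.5033, -280 mm is -0.4667.

jog_arm([
  [0,0,-0.0667],
  [0,0,-0.1167],
  [-0.08,-0.0167,-0.1167],
  [-0.16,-0.0333,-0.1167],
  [-0.24,-0.0517,-0.1167],
  [-0.32,-0.07,-0.1167],
  [-0.4,-0.0867,-0.1167],
  [-0.4667,-0.1017,-0.1167],
  [-0.5033,-0.11,-0.1167],
  [-0.5033,-0.11,-0.1167],
], twist=[0,0,0,0,0,0,0,0,0,0], fingers=[0.35,0.35,0.35,0.35,0.35,0.35,0.35,0.35,0.35,0.35])

```text
clock: 16.4
position: [0.4248, -0.2768, 0.1464]
orientation: [-2.194, -2.247, 0.001]
contact_force: [0.1, -0.2, -1.5]
width: 0.0423
grasp_force: 20.0
```

jog_arm([
  [0,0,0.05],
  [0,0,0.0917],
  [0,0,0.1167],
  [0,0,0.1242],
  [0,0,0.1242],
  [0,0,0.1242],
  [0,0,0.1242],
  [0,0,0.1242],
  [0,0,0.1242],
  [0,0,0.1242],
], twist=[0,0,0,0,0,0,0,0,0,0], fingers=[0.35,0.35,0.35,0.35,0.35,0.35,0.35,0.35,0.35,0.35])

```text
clock: 17.4
position: [0.4259, -0.2743, 0.0727]
orientation: [2.19, 2.252, 0.0]
contact_force: [-0.0, -0.8, -1.1]
width: 0.0425
grasp_force: 20.0
```

```bash
python3 -c "
from h import *
plan((426,-274,72,1.6))
"
```

```text
at [ 425.9 -274.3   72.7] yaw 1.6 w 0.0425 F [-0.  -0.8 -1.1] t 17.4
(426, -274, 72, 1.6) -> [0.3 0.1 0.7] twist 0.0
```

Converted, -150 mm is -0.25, -100 mm is -0.1667.

jog_arm([
  [0,0,0],
  [0,0,0],
  [0,0,0],
  [0,0,-0.0833],
  [0,0,-0.1667],
  [0,0,-0.25],
  [0,0,-0.25],
], twist=[0,0,0,0,0,0,0], fingers=[0.75,0.75,0.75,0.75,0.75,0.75,0.6])

```text
clock: 18.1
position: [0.4278, -0.2757, 0.2316]
orientation: [2.181, 2.242, 0.003]
contact_force: [0.8, 0.0, -0.1]
width: 0.0611
grasp_force: 0.0
```

Converted, 310 mm is 0.5167, 132 mm is 0.22.

jog_arm([
  [0.5167,0.22,0],
  [0.5167,0.22,0],
  [0.5167,0.22,0],
  [0.5167,0.22,0],
  [0.5167,0.22,0],
  [0.5167,0.22,0],
  [0.5167,0.22,0],
  [0.5167,0.22,0],
  [0.5167,0.22,0],
  [0.5167,0.22,0],
], twist=[0,0,0,0,0,0,0,0,0,0], fingers=[0.5,0.5,0.5,0.5,0.5,0.5,0.5,0.5,0.5,0.5])

```text
clock: 19.1
position: [0.5489, 0.0384, 0.2224]
orientation: [2.191, 2.251, -0.001]
contact_force: [-0.1, 0.2, -0.3]
width: 0.0442
grasp_force: 0.0
```

```bash
python3 -c "
from h import *
from plant import ctrl
plan((567.5,32.7,100,2),(567.5,32.7,84,2))
im,d=ctrl.capture('scene'); cv2.imwrite('pics/s2.png',im[:,:,::-1])
im,d=ctrl.capture('wrist'); cv2.imwrite('pics/w2.png',im[:,:,::-1])
plan((567.5,32.7,100,2),(567.5,32.7,84,2))
"
```

```text
at [548.9  38.4 222.4] yaw 1.55 w 0.0442 F [-0.1  0.2 -0.3] t 19.1
(567.5, 32.7, 100, 2) -> [ -6.2  18.5 122.4] twist -0.008
(567.5, 32.7, 84, 2) -> [ -6.2  18.5 138.4] twist -0.008
at [548.9  38.  222.7] yaw 1.5 w 0.0441 F [ 0.4 -0.3 -1.2] t 19.2
(567.5, 32.7, 100, 2) -> [ -5.8  18.4 122.7] twist -0.009
(567.5, 32.7, 84, 2) -> [ -5.8  18.4 138.7] twist -0.009
```

View pics/s2.png

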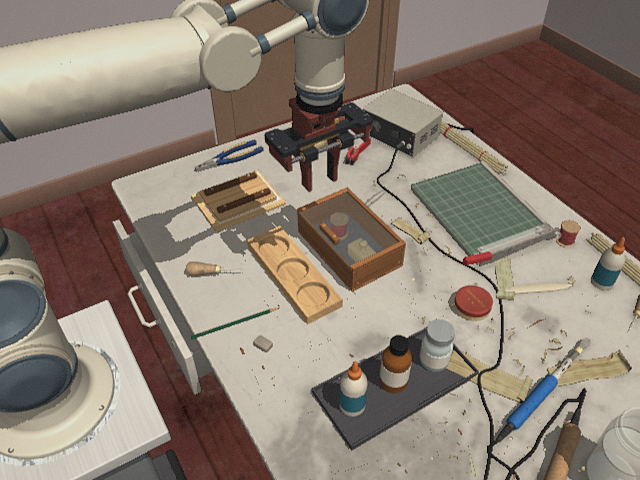

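All three bottles stand upright in the tray: glue (353,390), shellac (396,362) and wax (438,343). The stand is empty, so next is the lid.

Converted, 122 mm is 0.2033, 18.4 mm is 0.0307, -0.009 rad is -0.0029.

jog_arm([
  [-0.0097,0.0307,0.0667],
  [-0.0097,0.0307,0.1333],
  [-0.0097,0.0307,0.1833],
  [-0.0097,0.0307,0.2033],
  [-0.0097,0.0307,0.2033],
  [-0.0097,0.0307,0.2033],
  [-0.0097,0.0307,0.2033],
  [-0.0097,0.0307,0.2033],
], twist=[-0.0029,-0.0029,-0.0029,-0.0029,-0.0029,-0.0029,-0.0029,-0.0029], fingers=[0.5,0.5,0.5,0.5,0.5,0.5,0.5,0.5])

```text
clock: 20.0
position: [0.5686, 0.034, 0.1028]
orientation: [2.178, 2.26, 0.004]
contact_force: [-0.7, 0.9, -0.6]
width: 0.0439
grasp_force: 0.0
```

```bash
python3 -c "
from h import *
from plant import ctrl
for k in range(3): ctrl.capture('top')
plan((567.5,32.7,84,2))
"
```

```text
at [568.1  34.1 101.5] yaw 2.13 w 0.0439 F [-0.3  0.5 -0.1] t 20.15
(567.5, 32.7, 84, 2) -> [-1.4 -0.7 17.5] twist 0.002
```

Converted, 16 mm is 0.0267, 13 mm is 0.0217.

jog_arm([
  [-0.0017,-0.0008,0.0133],
  [-0.0017,-0.0008,0.0217],
  [-0.0017,-0.0008,0.0267],
  [-0.0017,-0.0008,0.0267],
  [-0.0017,-0.0008,0.0267],
  [-0.0017,-0.0008,0.0267],
  [-0.0017,-0.0008,0.0267],
], twist=[0,0,0,0,0,0,0], fingers=[0.5,0.5,0.5,0.5,0.5,0.5,0.5])

```text
clock: 20.85
position: [0.5674, 0.033, 0.0849]
orientation: [2.18, 2.262, 0.001]
contact_force: [0.7, 0.7, -0.5]
width: 0.0441
grasp_force: 0.0
```

jog_arm([
  [0,0,0],
  [0,0,0],
  [0,0,0],
  [0,0,0],
  [0,0,0],
  [0,0,0],
  [0,0,0],
  [0,0,0],
  [0,0,0],
], twist=[0,0,0,0,0,0,0,0,0], fingers=[0.05,0.05,0.05,0.05,0.05,0.05,0.05,0.05,0.05], grip_force=15)

```text
clock: 21.75
position: [0.5673, 0.033, 0.0846]
orientation: [2.18, 2.262, 0.0]
contact_force: [0.3, 0.4, 0.0]
width: 0.0121
grasp_force: 15.0
```

Converted, -103 mm is -0.1717, -100 mm is -0.1667.

jog_arm([
  [0,-0.0167,0],
  [0,-0.0417,0],
  [0,-0.0667,0],
  [0,-0.0917,0],
  [0,-0.1167,0],
  [0,-0.1367,0],
  [0,-0.155,0],
  [0,-0.1667,0],
  [0,-0.1717,0],
  [0,-0.1717,0],
], twist=[0,0,0,0,0,0,0,0,0,0], fingers=[0.05,0.05,0.05,0.05,0.05,0.05,0.05,0.05,0.05,0.05])

```text
clock: 22.75
position: [0.4637, 0.029, 0.0846]
orientation: [-2.18, -2.262, 0.001]
contact_force: [-0.9, -1.6, 1.2]
width: 0.0117
grasp_force: 15.0
```

jog_arm([
  [0,0,0],
  [0,0,0],
  [0,0,0],
  [0,0,0],
], twist=[0,0,0,0], fingers=[0.05,0.05,0.05,0.05])

```text
clock: 23.15
position: [0.4644, 0.0291, 0.0846]
orientation: [2.18, 2.262, -0.001]
contact_force: [0.1, -2.3, -0.3]
width: 0.012
grasp_force: 15.0
```

Converted, -155 mm is -0.2583, -130 mm is -0.2167.

jog_arm([
  [0,0,0],
  [0,0,0],
  [0,0,0],
  [0,0,-0.0667],
  [-0.0333,0.0167,-0.15],
  [-0.0833,0.0333,-0.2167],
  [-0.1167,0.0333,-0.2583],
  [-0.1167,0.0333,-0.2583],
  [-0.1167,0.0333,-0.2583],
], twist=[0,0,0,0,0,0,0,0,0], fingers=[0.5,0.5,0.5,0.5,0.5,0.7,0.8,0.8,0.8])

```text
clock: 24.05
position: [0.4871, -0.0401, 0.2397]
orientation: [2.181, 2.261, 0.001]
contact_force: [-0.1, -0.6, -0.5]
width: 0.0694
grasp_force: 0.0
```

```bash
python3 -c "
from h import *
from plant import ctrl
import pickle
ctrl.capture('top');ctrl.capture('top')
i=ctrl.camera_info('wrist'); im,d=ctrl.capture('wrist'); cv2.imwrite('pics/w3.png',im[:,:,::-1]);pickle.dump((i,d),open('w3.pkl','wb'))
im,d=ctrl.capture('top'); cv2.imwrite('pics/t3.png',im[:,:,::-1])
plan((620,-9.5,100,-88))
"
```

```text
at [486.2 -39.2 237.7] yaw 2.18 w 0.07 F [-0.8  0.1 -1.3] t 24.25
(620, -9.5, 100, -88) -> [ 24.4 135.2 137.3] twist 1.574
```

View pics/w3.png

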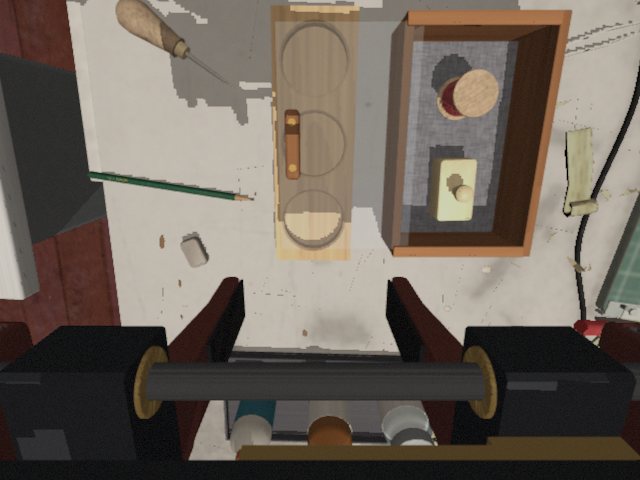

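The lid is open, with the pull at (292,145). The brass weight is clear in the box, its top face spanning u 441–476 and v 159–221. Its long side lies along world y.

```bash
python3 -c "
from h import *
import pickle
i,d=pickle.load(open('w3.pkl','rb')); im=cv2.imread('pics/w3.png'); h=cv2.cvtColor(im,cv2.COLOR_BGR2HSV)
v,u=np.indices(d.shape); z=cloud(i,d)[:,:,2]
b=(u>425)&(u<490)&(v>150)&(v<230)
print(np.percentile(z[180:186,446:452],[5,50,95]), h[215,460],h[180,437],h[170,455],h[170,500])
m=b&(h[:,:,1]>60)&(h[:,:,2]>170); print(m.sum(),rect(i,m,.034))
m2=b&(z>.028)&(z<.04); print(m2.sum(),rect(i,m2,.034))
m3=b&(z>.048)&(z<.06); print(m3.sum(),rect(i,m3,.056))
print(ray(i,[[292,145],[464.5,190]],.0785)*1000)
# top cam
t=3
"
```

```text
[0.03423184 0.0350548  0.03637252] [ 32  49 208] [20 90 96] [ 26  57 205] [14 71 61]
413 [632.2 -10.8  16.6  15.5 -81.5]
2036 [621.3  -7.9  60.   37.  -86.3]
285 [620.6  -7.8  17.7  15.6   2.2]
[[465.84408453  29.78562278  78.5       ]
 [612.43135944  -1.5430141   78.5       ]]
```

Converted, 136 mm is 0.2267, 135 mm is 0.225, -0.014 rad is -0.0045.

jog_arm([
  [0.0217,0.075,0],
  [0.0433,0.15,0],
  [0.0433,0.2267,0],
  [0.0433,0.2267,0.05],
  [0.0433,0.2267,0.1167],
  [0.0433,0.2267,0.1833],
  [0.0433,0.2267,0.225],
  [0.0433,0.2267,0.225],
  [0.0433,0.2267,0.225],
  [0.0433,0.2267,0.225],
], twist=[-0.0045,-0.0045,-0.0045,-0.0045,-0.0045,-0.0045,-0.0045,-0.0045,-0.0045,-0.0045], fingers=[0.75,0.75,0.75,0.75,0.75,0.75,0.75,0.75,0.75,0.75])

```text
clock: 25.25
position: [0.6227, -0.0087, 0.107]
orientation: [2.162, 2.276, 0.003]
contact_force: [-0.1, -0.5, 0.6]
width: 0.0658
grasp_force: 0.0
```

```bash
python3 -c "
from h import *
from plant import ctrl
for k in range(3): ctrl.capture('top')
plan((621,-8,39,3))
"
```

```text
at [622.7  -9.  106.9] yaw 2.93 w 0.0657 F [-0.6 -0.2  0.5] t 25.4
(621, -8, 39, 3) -> [ 1.1 -1.9 67.9] twist -0.001
```

Converted, 67 mm is 0.1117, 64 mm is 0.1067.

jog_arm([
  [0.0017,-0.0025,0.0333],
  [0.0017,-0.0025,0.0667],
  [0.0017,-0.0025,0.0917],
  [0.0017,-0.0025,0.1067],
  [0.0017,-0.0025,0.1117],
  [0.0017,-0.0025,0.1117],
  [0.0017,-0.0025,0.1117],
  [0.0017,-0.0025,0.1117],
  [0.0017,-0.0025,0.1117],
], twist=[0,0,0,0,0,0,0,0,0], fingers=[0.75,0.75,0.75,0.75,0.75,0.75,0.75,0.75,0.75])

```text
clock: 26.3
position: [0.6207, -0.0081, 0.0384]
orientation: [2.163, 2.277, 0.001]
contact_force: [-0.4, -0.7, 0.3]
width: 0.066
grasp_force: 0.0
```

jog_arm([
  [0,0,0],
  [0,0,0],
  [0,0,0],
  [0,0,0],
  [0,0,0],
  [0,0,0],
  [0,0,0],
  [0,0,0],
  [0,0,0],
  [0,0,0],
], twist=[0,0,0,0,0,0,0,0,0,0], fingers=[0.2,0.2,0.2,0.2,0.2,0.2,0.2,0.2,0.2,0.2], grip_force=40)

```text
clock: 27.3
position: [0.6204, -0.0081, 0.0376]
orientation: [2.164, 2.277, 0.0]
contact_force: [3.1, -0.5, 0.0]
width: 0.0344
grasp_force: 40.0
```

jog_arm([
  [0,0,-0.0333],
  [0,0,-0.0833],
  [0,0,-0.1417],
  [0,0,-0.1917],
  [0,0,-0.2167],
  [0,0,-0.2167],
  [0,0,-0.2167],
], twist=[0,0,0,0,0,0,0], fingers=[0.2,0.2,0.2,0.2,0.2,0.2,0.2])

```text
clock: 28.0
position: [0.6195, -0.008, 0.1652]
orientation: [-2.162, -2.275, 0.003]
contact_force: [0.3, -0.2, -7.1]
width: 0.0346
grasp_force: 40.0
```

```bash
python3 -c "
from h import *
plan((485,286,168,92))
"
```

```text
at [619.5  -8.  165.2] yaw 2.92 w 0.0346 F [ 0.3 -0.2 -7.1] t 28.0
(485, 286, 168, 92) -> [ 300.5 -119.3   -2.2] twist -1.555
```

Converted, 290 mm is 0.4833, 270 mm is 0.45, -1.36 rad is -0.4329.

jog_arm([
  [0.0333,-0.0133,0],
  [0.0833,-0.0333,0],
  [0.1383,-0.055,0],
  [0.1933,-0.0767,0],
  [0.2483,-0.0983,0],
  [0.3033,-0.12,0],
  [0.3583,-0.1417,0],
  [0.4083,-0.1617,0],
  [0.45,-0.1783,0],
  [0.4833,-0.1917,0],
], twist=[-0.0318,-0.0764,-0.121,-0.1655,-0.2101,-0.2546,-0.2992,-0.3438,-0.3883,-0.4329], fingers=[0.2,0.2,0.2,0.2,0.2,0.2,0.2,0.2,0.2,0.2])

```text
clock: 29.0
position: [0.4886, 0.2767, 0.1641]
orientation: [-0.24, -3.128, 0.004]
contact_force: [-0.6, -0.2, -6.0]
width: 0.0347
grasp_force: 40.0
```

```bash
python3 -c "
from h import *
plan((485,286,120,92))
"
```

```text
at [488.6 276.7 164.1] yaw 81.24 w 0.0347 F [-0.6 -0.2 -6. ] t 29.0
(485, 286, 120, 92) -> [ 4.7  8.8 44.1] twist -0.188
```

Converted, 60 mm is 0.1, 4.7 mm is 0.0078, -0.19 rad is -0.0605.

jog_arm([
  [0.0078,0.015,0],
  [0.0078,0.015,0.0167],
  [0.0078,0.015,0.05],
  [0.0078,0.015,0.0833],
  [0.0078,0.015,0.1],
  [0.0078,0.015,0.1],
  [0.0078,0.015,0.1],
  [0.0078,0.015,0.1],
  [0.0078,0.015,0.1],
], twist=[-0.0318,-0.0605,-0.0605,-0.0605,-0.0605,-0.0605,-0.0605,-0.0605,-0.0605], fingers=[0.2,0.2,0.2,0.2,0.2,0.2,0.2,0.2,0.2])

```text
clock: 29.9
position: [0.488, 0.2856, 0.1089]
orientation: [-0.047, 3.139, 0.001]
contact_force: [-0.0, 0.7, -6.2]
width: 0.0344
grasp_force: 40.0
```

```bash
python3 -c "
from h import *
from plant import ctrl
i=ctrl.camera_info('wrist'); im,d=ctrl.capture('wrist'); cv2.imwrite('pics/w4.png',im[:,:,::-1])
ctrl.capture('top')
plan((485,286,54.5,92))
"
```

```text
at [487.8 285.5 108.5] yaw 91.73 w 0.0346 F [ 0.1  0.3 -6.8] t 30.0
(485, 286, 54.5, 92) -> [ 2.9  0.5 54. ] twist -0.005
```

View pics/w4.png

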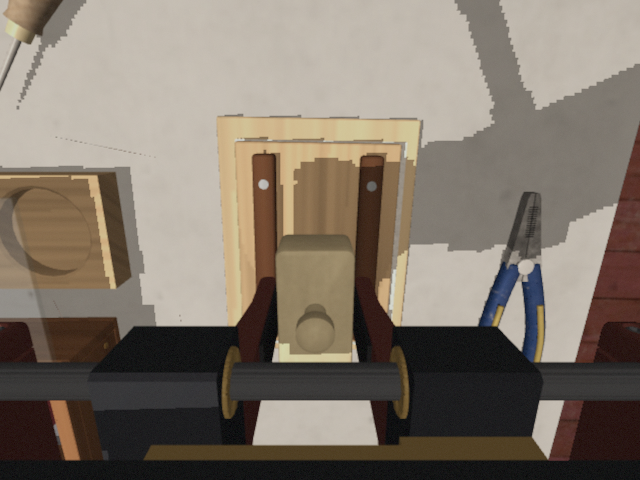

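The weight (u 278–354) is centred between the battens (u 264 and 371) and aligned with them, so I'll lower it.

Converted, 50 mm is 0.0833, 48 mm is 0.08.

jog_arm([
  [0.0042,0.0005,0.025],
  [0.0042,0.0005,0.05],
  [0.0042,0.0005,0.07],
  [0.0042,0.0005,0.08],
  [0.0042,0.0005,0.0833],
  [0.0042,0.0005,0.0833],
  [0.0042,0.0005,0.0833],
  [0.0042,0.0005,0.0833],
  [0.0042,0.0005,0.0833],
], twist=[0,0,0,0,0,0,0,0,0], fingers=[0.2,0.2,0.2,0.2,0.2,0.2,0.2,0.2,0.2])

```text
clock: 30.9
position: [0.4852, 0.2857, 0.0582]
orientation: [-0.047, 3.14, 0.001]
contact_force: [0.0, -0.6, -5.8]
width: 0.0348
grasp_force: 40.0
```

```bash
python3 -c "
from h import *
from plant import ctrl
ctrl.capture('top')
plan((485,286,53.6,92))
"
```

```text
at [485.2 285.7  58.1] yaw 91.73 w 0.0348 F [-0.1  0.3 -5.6] t 30.95
(485, 286, 53.6, 92) -> [0.1 0.3 4.5] twist -0.005
```

Converted, 4 mm is 0.0067, 3 mm is 0.005.

jog_arm([
  [0,0,0.0025],
  [0,0,0.005],
  [0,0,0.0067],
  [0,0,0.0067],
  [0,0,0.0067],
  [0,0,0.0067],
], twist=[0,0,0,0,0,0], fingers=[0.2,0.2,0.2,0.2,0.2,0.2])

```text
clock: 31.55
position: [0.4849, 0.2856, 0.0538]
orientation: [-0.048, 3.141, 0.0]
contact_force: [-1.2, 0.0, -2.5]
width: 0.0347
grasp_force: 40.0
```

jog_arm([
  [0,0,0],
  [0,0,0],
  [0,0,0],
  [0,0,0],
  [0,0,-0.05],
  [0,0,-0.1333],
  [0,0,-0.2],
  [0,0,-0.25],
  [0,0,-0.25],
  [0,0,-0.25],
], twist=[0,0,0,0,0,0,0,0,0,0], fingers=[0.6,0.6,0.6,0.6,0.6,0.6,0.6,0.6,0.6,0.6], grip_force=15)

```text
clock: 32.55
position: [0.4852, 0.2857, 0.2041]
orientation: [-0.047, 3.14, 0.001]
contact_force: [0.8, 0.8, -0.3]
width: 0.0527
grasp_force: 0.0
```

```bash
python3 -c "
from h import *
from plant import ctrl
ctrl.capture('top')
i=ctrl.camera_info('wrist'); im,d=ctrl.capture('wrist'); cv2.imwrite('pics/w5.png',im[:,:,::-1])
z=cloud(i,d)[:,:,2];v,u=np.indices(d.shape)
for lo,hi,h in ((.044,.055,.05),(.064,.08,.072)):
  m=(z>lo)&(z<hi)&(v<330)&(u>230)&(u<420); m=cv2.morphologyEx(m.astype(np.uint8),cv2.MORPH_OPEN,np.ones((3,3))); print(m.sum(),rect(i,m,h), np.median(z[m>0]))
plan((465.5,29.8,180,2))
"
```

```text
2434 [486.1 285.6  60.8  34.8   2.1] 0.05137412904787805
323 [485.4 285.4  15.7  15.1   1.7] 0.072554392734901
at [484.4 285.3 201.6] yaw 91.73 w 0.0523 F [0.5 0.8 0.6] t 32.65
(465.5, 29.8, 180, 2) -> [  26.6 -254.8   22. ] twist 1.566
```

View pics/w5.png

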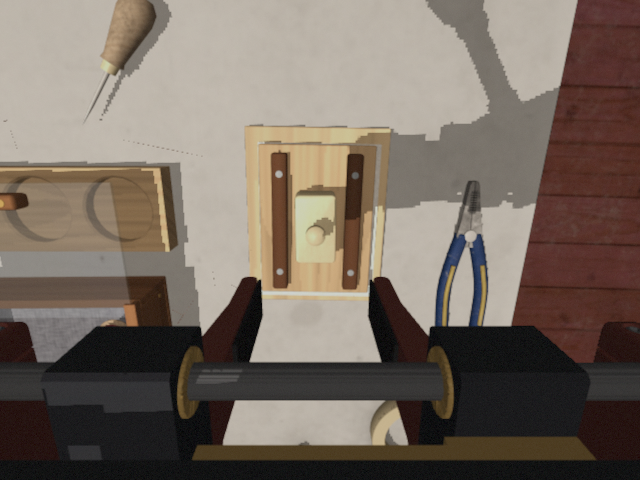

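The weight is upright, centred at (486,286) and aligned with the battens. Next I'll shut the lid.

Converted, -255 mm is -0.425, 26.5 mm is 0.0442, 1.566 rad is 0.4985.

jog_arm([
  [0.0442,-0.425,0],
  [0.0442,-0.425,0],
  [0.0442,-0.425,0],
  [0.0442,-0.425,0],
  [0.0442,-0.425,0],
  [0.0442,-0.425,0],
  [0.0442,-0.425,0],
  [0.0442,-0.425,0],
  [0.0442,-0.425,0],
  [0.0442,-0.425,0],
], twist=[0.4985,0.4985,0.4985,0.4985,0.4985,0.4985,0.4985,0.4985,0.4985,0.4985], fingers=[0.5,0.5,0.5,0.5,0.5,0.5,0.5,0.5,0.5,0.5])

```text
clock: 33.65
position: [0.4654, 0.0297, 0.2013]
orientation: [-2.112, -2.322, 0.004]
contact_force: [0.2, -0.0, 0.1]
width: 0.0439
grasp_force: 0.0
```

```bash
python3 -c "
from h import *
plan((464.5,29.2,100,2))
"
```

```text
at [465.4  29.7 201.3] yaw 5.41 w 0.0439 F [ 0.2 -0.   0.1] t 33.65
(464.5, 29.2, 100, 2) -> [ -0.5  -0.6 101.3] twist 0.06
```

Converted, 110 mm is 0.1833, 100 mm is 0.1667, 0.062 rad is 0.0197.

jog_arm([
  [-0.0008,-0.001,0.05],
  [-0.0008,-0.001,0.1],
  [-0.0008,-0.001,0.1417],
  [-0.0008,-0.001,0.1667],
  [-0.0008,-0.001,0.1833],
  [-0.0008,-0.001,0.1833],
  [-0.0008,-0.001,0.1833],
  [-0.0008,-0.001,0.1833],
  [-0.0008,-0.001,0.1833],
], twist=[0.0197,0.0197,0.0197,0.0197,0.0197,0.0197,0.0197,0.0197,0.0197], fingers=[0.5,0.5,0.5,0.5,0.5,0.5,0.5,0.5,0.5])

```text
clock: 34.55
position: [0.4662, 0.0293, 0.0948]
orientation: [2.177, 2.263, 0.002]
contact_force: [-0.4, -0.4, -0.5]
width: 0.0437
grasp_force: 0.0
```

```bash
python3 -c "
from h import *
plan((464.5,29.2,84.6,2))
"
```

```text
at [466.2  29.3  94.8] yaw 2.23 w 0.0437 F [-0.4 -0.4 -0.5] t 34.55
(464.5, 29.2, 84.6, 2) -> [-0.  -1.8 10.2] twist 0.004
```

Converted, 7 mm is 0.0117, 4 mm is 0.0067, 0.004 rad is 0.0013.

jog_arm([
  [0,-0.0008,0.0067],
  [0,-0.0008,0.0117],
  [0,-0.0008,0.0117],
  [0,-0.0008,0.0117],
  [0,-0.0008,0.0117],
  [0,-0.0008,0.0117],
], twist=[0.0013,0.0013,0.0013,0.0013,0.0013,0.0013], fingers=[0.5,0.5,0.5,0.5,0.5,0.5])

```text
clock: 35.15
position: [0.4651, 0.0293, 0.0867]
orientation: [2.182, 2.26, 0.0]
contact_force: [-0.1, -0.4, -0.1]
width: 0.044
grasp_force: 0.0
```

jog_arm([
  [0,0,0],
  [0,0,0],
  [0,0,0],
  [0,0,0],
  [0,0,0],
  [0,0,0],
  [0,0,0],
  [0,0,0],
], twist=[0,0,0,0,0,0,0,0], fingers=[0.05,0.05,0.05,0.05,0.05,0.05,0.05,0.05])

```text
clock: 35.95
position: [0.465, 0.0293, 0.0866]
orientation: [-2.182, -2.26, 0.0]
contact_force: [-1.0, 1.1, 1.0]
width: 0.0124
grasp_force: 15.0
```

Converted, 103.5 mm is 0.1725, 100 mm is 0.1667.

jog_arm([
  [0,0.0167,0],
  [0,0.0417,0],
  [0,0.0667,0],
  [0,0.0917,0],
  [0,0.1167,0],
  [0,0.1383,0],
  [0,0.155,0],
  [0,0.1667,0],
  [0,0.1725,0],
  [0,0.1725,0],
], twist=[0,0,0,0,0,0,0,0,0,0], fingers=[0.05,0.05,0.05,0.05,0.05,0.05,0.05,0.05,0.05,0.05])

```text
clock: 36.95
position: [0.568, 0.0333, 0.0866]
orientation: [-2.181, -2.259, 0.002]
contact_force: [-3.6, 2.7, 2.8]
width: 0.0121
grasp_force: 15.0
```

jog_arm([
  [0,0,0],
  [0,0,0],
  [0,0,0],
  [0,0,0],
], twist=[0,0,0,0], fingers=[0.05,0.05,0.05,0.05])

```text
clock: 37.35
position: [0.568, 0.0332, 0.0866]
orientation: [-2.181, -2.26, 0.0]
contact_force: [-4.9, 2.2, 3.4]
width: 0.012
grasp_force: 15.0
```

Converted, -150 mm is -0.25, -140 mm is -0.2333.

jog_arm([
  [0,0,0],
  [0,0,0],
  [0,0,0],
  [0,0,0],
  [0,0,-0.0667],
  [0,0,-0.15],
  [0,0,-0.2333],
  [0,0,-0.25],
], twist=[0,0,0,0,0,0,0,0], fingers=[0.4,0.4,0.4,0.4,0.4,0.5,0.7,0.7], grip_force=20)

```text
clock: 38.15
position: [0.5703, 0.0328, 0.2445]
orientation: [2.177, 2.254, 0.012]
contact_force: [0.2, -0.3, 0.9]
width: 0.0556
grasp_force: 0.0
```

Converted, -302 mm is -0.5033, -152 mm is -0.2533, 0.007 rad is 0.0022.

jog_arm([
  [-0.5033,-0.2533,0],
  [-0.5033,-0.2533,0],
  [-0.5033,-0.2533,0],
  [-0.5033,-0.2533,0],
  [-0.5033,-0.2533,0],
  [-0.5033,-0.2533,0],
  [-0.5033,-0.2533,0],
  [-0.5033,-0.2533,0],
  [-0.5033,-0.2533,0],
  [-0.5033,-0.2533,0],
], twist=[0.0022,0.0022,0.0022,0.0022,0.0022,0.0022,0.0022,0.0022,0.0022,0.0022], fingers=[0.75,0.75,0.75,0.75,0.75,0.75,0.75,0.75,0.75,0.75])

```text
clock: 39.15
position: [0.4276, -0.2734, 0.2363]
orientation: [-2.189, -2.253, -0.001]
contact_force: [0.7, -0.6, -0.7]
width: 0.0658
grasp_force: 0.0
```

```bash
python3 -c "
from h import *
from plant import ctrl
im,d=ctrl.capture('scene');cv2.imwrite('pics/s3.png',im[:,:,::-1])
for k in range(2): ctrl.capture('top')
t=ctrl.camera_info('top'); im,d=ctrl.capture('top'); h=cv2.cvtColor(im,cv2.COLOR_RGB2HSV)
m=np.zeros(d.shape,bool);m[225:250,300:350]=1;m&=(h[:,:,1]>110)&(h[:,:,2]>60)
print('lid',rect(t,m,.0785))
plan((425.9,-274.3,73,1.6))
"
```

```text
lid [567.3  33.2  53.4  11.7 -87. ]
at [ 427.8 -273.2  236.6] yaw 1.71 w 0.0657 F [-0.1  0.7 -1.1] t 39.35
(425.9, -274.3, 73, 1.6) -> [ -1.   -1.9 163.6] twist 0.002
```

Converted, 162.5 mm is 0.2708, 145 mm is 0.2417, 0.002 rad is 0.0006.

jog_arm([
  [-0.0017,-0.0025,0.0667],
  [-0.0017,-0.0025,0.1333],
  [-0.0017,-0.0025,0.2],
  [-0.0017,-0.0025,0.2417],
  [-0.0017,-0.0025,0.2633],
  [-0.0017,-0.0025,0.2708],
  [-0.0017,-0.0025,0.2708],
  [-0.0017,-0.0025,0.2708],
  [-0.0017,-0.0025,0.2708],
], twist=[0.0006,0.0006,0.0006,0.0006,0.0006,0.0006,0.0006,0.0006,0.0006], fingers=[0.75,0.75,0.75,0.75,0.75,0.75,0.75,0.75,0.75])

```text
clock: 40.25
position: [0.4265, -0.2758, 0.0759]
orientation: [2.19, 2.248, 0.001]
contact_force: [0.3, -0.0, -0.4]
width: 0.0662
grasp_force: 0.0
```

jog_arm([
  [0,0,0],
  [0,0,0],
  [0,0,0],
  [0,0,0],
  [0,0,0],
  [0,0,0],
  [0,0,0],
  [0,0,0],
], twist=[0,0,0,0,0,0,0,0], fingers=[0.35,0.35,0.35,0.35,0.35,0.35,0.35,0.35])

```text
clock: 41.05
position: [0.4257, -0.2753, 0.0742]
orientation: [2.192, 2.25, -0.0]
contact_force: [-1.1, -0.1, 2.6]
width: 0.0428
grasp_force: 20.0
```

```bash
python3 -c "
from h import *
plan((483.3,29.5,150,1.6),(483.3,29.5,77,1.6))
"
```

```text
at [ 425.7 -275.3   74.2] yaw 1.49 w 0.0428 F [-1.1 -0.1  2.6] t 41.05
(483.3, 29.5, 150, 1.6) -> [303.2  65.5 -75.8] twist -0.002
(483.3, 29.5, 77, 1.6) -> [303.2  65.5  -2.8] twist -0.002
```

Converted, 302 mm is 0.5033, 65.5 mm is 0.1092, -0.002 rad is -0.0006.

jog_arm([
  [0,0,-0.0667],
  [0,0,-0.1333],
  [0.075,0.0167,-0.1333],
  [0.155,0.0333,-0.1333],
  [0.235,0.0517,-0.1333],
  [0.315,0.0683,-0.1333],
  [0.395,0.085,-0.1333],
  [0.4667,0.1017,-0.1333],
  [0.5033,0.1092,-0.1333],
  [0.5033,0.1092,-0.1333],
], twist=[-0.0006,-0.0006,-0.0006,-0.0006,-0.0006,-0.0006,-0.0006,-0.0006,-0.0006,-0.0006], fingers=[0.35,0.35,0.35,0.35,0.35,0.35,0.35,0.35,0.35,0.35])

```text
clock: 42.05
position: [0.4832, 0.0312, 0.1533]
orientation: [-2.184, -2.256, 0.0]
contact_force: [-0.2, -0.6, -1.5]
width: 0.0423
grasp_force: 20.0
```

Converted, 70 mm is 0.1167, 65 mm is 0.1083.

jog_arm([
  [0,0,0],
  [0,0,0.0333],
  [0,0,0.0667],
  [0,0,0.0917],
  [0,0,0.1083],
  [0,0,0.1167],
  [0,0,0.1167],
  [0,0,0.1167],
  [0,0,0.1167],
], twist=[0,0,0,0,0,0,0,0,0], fingers=[0.35,0.35,0.35,0.35,0.35,0.35,0.35,0.35,0.35])

```text
clock: 42.95
position: [0.4839, 0.0283, 0.0851]
orientation: [2.189, 2.251, 0.002]
contact_force: [-0.1, -0.3, -1.6]
width: 0.0424
grasp_force: 20.0
```

```bash
python3 -c "
from h import *
from plant import ctrl
ctrl.capture('top'); ctrl.capture('top')
plan((483.3,28.5,79.5,1.6))
"
```

```text
at [483.7  28.4  84.9] yaw 1.61 w 0.0423 F [ 0.1  0.1 -1. ] t 43.05
(483.3, 28.5, 79.5, 1.6) -> [ 0.1 -0.4  5.4] twist 0.0
```

Converted, 5 mm is 0.0083, 3 mm is 0.005.

jog_arm([
  [0,0,0.005],
  [0,0,0.0083],
  [0,0,0.0083],
  [0,0,0.0083],
  [0,0,0.0083],
  [0,0,0.0083],
  [0,0,0.0083],
  [0,0,0.0083],
  [0,0,0.0083],
], twist=[0,0,0,0,0,0,0,0,0], fingers=[0.35,0.35,0.35,0.35,0.35,0.75,0.75,0.75,0.75])

```text
clock: 43.95
position: [0.4833, 0.0283, 0.079]
orientation: [-2.19, -2.252, 0.0]
contact_force: [0.9, 0.4, 0.9]
width: 0.0657
grasp_force: 0.0
```

jog_arm([
  [0,0,-0.0833],
  [0,0,-0.1667],
  [0,0,-0.25],
  [0,0,-0.2667],
  [-0.0833,0.005,-0.2667],
  [-0.1667,0.01,-0.2667],
  [-0.25,0.015,-0.2667],
  [-0.3333,0.0217,-0.2667],
  [-0.4167,0.0267,-0.2667],
  [-0.4833,0.0317,-0.2667],
], twist=[0,0,0,0,0,0,0,0,0,0], fingers=[0.75,0.75,0.75,0.75,0.75,0.75,0.75,0.75,0.75,0.75])

```text
clock: 44.95
position: [0.51, -0.2637, 0.2379]
orientation: [-2.191, -2.25, 0.001]
contact_force: [0.3, 1.0, 0.3]
width: 0.0657
grasp_force: 0.0
```

```bash
python3 -c "
from h import *
from plant import ctrl
ctrl.capture('top'); ctrl.capture('top'); ctrl.capture('top')
plan((511,-273.4,72.3,1.6))
"
```

```text
at [ 509.9 -263.   237.1] yaw 1.39 w 0.0658 F [-0.4  1.1  0.2] t 45.1
(511, -273.4, 72.3, 1.6) -> [-10.7   1.3 164.8] twist -0.004
```

Converted, 163 mm is 0.2717, 160 mm is 0.2667, -0.003 rad is -0.001.

jog_arm([
  [-0.0183,0.0017,0],
  [-0.0183,0.0017,0.0667],
  [-0.0183,0.0017,0.1333],
  [-0.0183,0.0017,0.2],
  [-0.0183,0.0017,0.2417],
  [-0.0183,0.0017,0.2667],
  [-0.0183,0.0017,0.2717],
  [-0.0183,0.0017,0.2717],
  [-0.0183,0.0017,0.2717],
  [-0.0183,0.0017,0.2717],
], twist=[-0.001,-0.001,-0.001,-0.001,-0.001,-0.001,-0.001,-0.001,-0.001,-0.001], fingers=[0.75,0.75,0.75,0.75,0.75,0.75,0.75,0.75,0.75,0.75])

```text
clock: 46.1
position: [0.5127, -0.2725, 0.0782]
orientation: [2.184, 2.253, 0.001]
contact_force: [-0.0, -1.3, 0.2]
width: 0.066
grasp_force: 0.0
```

jog_arm([
  [0,0,0],
  [0,0,0],
  [0,0,0],
  [0,0,0],
  [0,0,0],
  [0,0,0],
  [0,0,0],
  [0,0,0],
], twist=[0,0,0,0,0,0,0,0], fingers=[0.4,0.4,0.4,0.4,0.4,0.4,0.4,0.4])

```text
clock: 46.9
position: [0.5118, -0.2721, 0.0764]
orientation: [2.187, 2.255, -0.0]
contact_force: [-0.8, 0.2, 3.6]
width: 0.0474
grasp_force: 20.0
```

```bash
python3 -c "
from h import *
plan((480.3,101.6,242,1.6))
"
```

```text
at [ 511.8 -272.1   76.4] yaw 1.77 w 0.0474 F [-0.8  0.2  3.6] t 46.9
(480.3, 101.6, 242, 1.6) -> [ 374.5  -19.9 -165.7] twist 0.003
```

Converted, 295 mm is 0.4917, -170 mm is -0.2833, 0.003 rad is 0.001.

jog_arm([
  [0,0,-0.0833],
  [0,0,-0.1667],
  [0,0,-0.25],
  [0,0,-0.2833],
  [0.075,-0.0033,-0.2833],
  [0.1583,-0.0083,-0.2833],
  [0.2417,-0.0133,-0.2833],
  [0.325,-0.0167,-0.2833],
  [0.4083,-0.0217,-0.2833],
  [0.4917,-0.0267,-0.2833],
], twist=[0.001,0.001,0.001,0.001,0.001,0.001,0.001,0.001,0.001,0.001], fingers=[0.4,0.4,0.4,0.4,0.4,0.4,0.4,0.4,0.4,0.4])

```text
clock: 47.9
position: [0.486, 0.024, 0.2451]
orientation: [-2.19, -2.251, 0.001]
contact_force: [0.7, -0.2, -1.9]
width: 0.0476
grasp_force: 19.9
```

Converted, 140 mm is 0.2333, 120 mm is 0.2.

jog_arm([
  [0.0667,-0.0033,0],
  [0.1167,-0.0067,0],
  [0.1342,-0.0067,0],
  [0.1342,-0.0067,0],
  [0.1342,-0.0067,0],
  [0.1342,-0.0067,0.0667],
  [0.1342,-0.0067,0.1333],
  [0.1342,-0.0067,0.2],
  [0.1342,-0.0067,0.2333],
  [0.1342,-0.0067,0.2333],
], twist=[0,0,0,0,0,0,0,0,0,0], fingers=[0.4,0.4,0.4,0.4,0.4,0.4,0.4,0.4,0.4,0.4])

```text
clock: 48.9
position: [0.4785, 0.1004, 0.1018]
orientation: [-2.19, -2.247, 0.01]
contact_force: [-0.0, -1.1, -1.6]
width: 0.0474
grasp_force: 19.9
```

```bash
python3 -c "
from h import *
from plant import ctrl
ctrl.capture('top'); ctrl.capture('top'); ctrl.capture('top')
plan((480.3,102.9,81.6,1.6))
"
```

```text
at [481.4 101.5 107.8] yaw 1.52 w 0.0476 F [ 0.4  0.4 -1.7] t 49.05
(480.3, 102.9, 81.6, 1.6) -> [ 1.4 -1.1 26.2] twist -0.001
```

Converted, 21 mm is 0.035, 18 mm is 0.03.

jog_arm([
  [0.0017,-0.0008,0.01],
  [0.0017,-0.0008,0.02],
  [0.0017,-0.0008,0.03],
  [0.0017,-0.0008,0.035],
  [0.0017,-0.0008,0.035],
  [0.0017,-0.0008,0.035],
  [0.0017,-0.0008,0.035],
], twist=[0,0,0,0,0,0,0], fingers=[0.4,0.4,0.4,0.4,0.4,0.4,0.4])

```text
clock: 49.75
position: [0.48, 0.1034, 0.0853]
orientation: [2.19, 2.252, 0.0]
contact_force: [0.6, -0.4, -1.5]
width: 0.0477
grasp_force: 19.9
```

```bash
python3 -c "
from h import *
from plant import ctrl
ctrl.capture('top')
plan((480.3,102.9,81.6,1.6))
"
```

```text
at [480.  103.4  85.4] yaw 1.61 w 0.0477 F [-0.5  0.5 -1.5] t 49.8
(480.3, 102.9, 81.6, 1.6) -> [-0.5  0.3  3.8] twist 0.0
```

Converted, 3.5 mm is 0.0058, 2 mm is 0.0033.

jog_arm([
  [0,0,0.0033],
  [0,0,0.0058],
  [0,0,0.0058],
  [0,0,0.0058],
  [0,0,0.0058],
  [0,0,0.0058],
  [0,0,0.0058],
  [0,0,0.0058],
  [0,0,0.0058],
], twist=[0,0,0,0,0,0,0,0,0], fingers=[0.4,0.4,0.4,0.4,0.4,0.75,0.75,0.75,0.75])

```text
clock: 50.7
position: [0.48, 0.1033, 0.0817]
orientation: [2.19, 2.252, 0.0]
contact_force: [-0.2, 0.3, 0.6]
width: 0.0661
grasp_force: 0.0
```

Converted, -288 mm is -0.48, -240 mm is -0.4.

jog_arm([
  [0,0,-0.0833],
  [0,0,-0.1667],
  [0,0,-0.2417],
  [0,0,-0.2583],
  [-0.08,0.0217,-0.2583],
  [-0.16,0.045,-0.2583],
  [-0.24,0.0667,-0.2583],
  [-0.32,0.09,-0.2583],
  [-0.4,0.1117,-0.2583],
  [-0.48,0.1333,-0.2583],
], twist=[0,0,0,0,0,0,0,0,0,0], fingers=[0.75,0.75,0.75,0.75,0.75,0.85,0.85,0.85,0.85,0.85])

```text
clock: 51.7
position: [0.568, -0.1844, 0.2358]
orientation: [-2.19, -2.252, 0.0]
contact_force: [0.2, 1.1, 1.1]
width: 0.0749
grasp_force: 0.0
```

Converted, 120 mm is 0.2, 100 mm is 0.1667.

jog_arm([
  [-0.075,0.0217,0],
  [-0.1333,0.0367,0],
  [-0.155,0.0433,0],
  [-0.155,0.0433,0.05],
  [-0.155,0.0433,0.1167],
  [-0.155,0.0433,0.1667],
  [-0.155,0.0433,0.2],
  [-0.155,0.0433,0.2],
  [-0.155,0.0433,0.2],
], twist=[0,0,0,0,0,0,0,0,0], fingers=[0.85,0.85,0.85,0.85,0.85,0.85,0.85,0.85,0.85])

```text
clock: 52.6
position: [0.5963, -0.2745, 0.1163]
orientation: [-2.189, -2.252, 0.0]
contact_force: [0.4, 0.1, 0.9]
width: 0.0752
grasp_force: 0.0
```

```bash
python3 -c "
from h import *
from plant import ctrl
ctrl.capture('top'); ctrl.capture('top'); ctrl.capture('top')
plan((596.6,-274.9,48,1.6))
"
```

```text
at [ 597.3 -274.9  118.8] yaw 1.61 w 0.0744 F [0.3 0.2 0.2] t 52.75
(596.6, -274.9, 48, 1.6) -> [ 0.2 -0.9 70.8] twist 0.0
```

Converted, 69 mm is 0.115, 60 mm is 0.1.

jog_arm([
  [0,0,0.0417],
  [0,0,0.075],
  [0,0,0.1],
  [0,0,0.115],
  [0,0,0.115],
  [0,0,0.115],
  [0,0,0.115],
], twist=[0,0,0,0,0,0,0], fingers=[0.85,0.85,0.85,0.85,0.85,0.85,0.85])

```text
clock: 53.45
position: [0.5972, -0.2749, 0.0491]
orientation: [2.189, 2.251, 0.001]
contact_force: [-0.2, -0.1, 0.3]
width: 0.0744
grasp_force: 0.0
```

jog_arm([
  [0,0,0],
  [0,0,0],
  [0,0,0],
  [0,0,0],
  [0,0,0],
  [0,0,0],
  [0,0,0],
  [0,0,0],
], twist=[0,0,0,0,0,0,0,0], fingers=[0.4,0.4,0.4,0.4,0.4,0.4,0.4,0.4])

```text
clock: 54.25
position: [0.5967, -0.2746, 0.0479]
orientation: [2.19, 2.252, 0.0]
contact_force: [0.1, 0.8, 3.3]
width: 0.0516
grasp_force: 20.0
```

```bash
python3 -c "
from h import *
plan((485.1,-46.5,54,1.6))
"
```

```text
at [ 596.7 -274.6   47.9] yaw 1.61 w 0.0516 F [0.1 0.8 3.3] t 54.25
(485.1, -46.5, 54, 1.6) -> [ 231.1 -105.1   -6.2] twist 0.0
```

Converted, 231 mm is 0.385, -105 mm is -0.175.

jog_arm([
  [0,0,-0.0667],
  [0,0,-0.1333],
  [0.075,-0.0333,-0.1333],
  [0.15,-0.0683,-0.1333],
  [0.225,-0.1017,-0.1333],
  [0.3,-0.1367,-0.1333],
  [0.3583,-0.1633,-0.1333],
  [0.385,-0.175,-0.1333],
  [0.385,-0.175,-0.1333],
  [0.385,-0.175,-0.1333],
], twist=[0,0,0,0,0,0,0,0,0,0], fingers=[0.4,0.4,0.4,0.4,0.4,0.4,0.4,0.4,0.4,0.4])

```text
clock: 55.25
position: [0.4853, -0.0471, 0.1274]
orientation: [2.189, 2.252, -0.001]
contact_force: [-0.1, -0.4, -2.4]
width: 0.0516
grasp_force: 20.0
```

Converted, 70 mm is 0.1167, 65 mm is 0.1083.

jog_arm([
  [0,0,0],
  [0,0,0.0333],
  [0,0,0.0667],
  [0,0,0.0917],
  [0,0,0.1083],
  [0,0,0.1167],
  [0,0,0.1167],
  [0,0,0.1167],
  [0,0,0.1167],
], twist=[0,0,0,0,0,0,0,0,0], fingers=[0.4,0.4,0.4,0.4,0.4,0.4,0.4,0.4,0.4])

```text
clock: 56.15
position: [0.4856, -0.0467, 0.0586]
orientation: [2.189, 2.251, 0.001]
contact_force: [-0.6, -1.0, -1.4]
width: 0.0519
grasp_force: 20.0
```

```bash
python3 -c "
from h import *
from plant import ctrl
ctrl.capture('top'); ctrl.capture('top')
plan((485.1,-46.5,53,1.6))
"
```

```text
at [485.5 -46.6  58.4] yaw 1.61 w 0.0516 F [ 0.1  0.1 -2. ] t 56.25
(485.1, -46.5, 53, 1.6) -> [ 0.1 -0.4  5.4] twist 0.0
```

Lower, release, raise, and move back out of the way.

Converted, 5 mm is 0.0083, 3 mm is 0.005.

jog_arm([
  [0,0,0.005],
  [0,0,0.0083],
  [0,0,0.0083],
  [0,0,0.0083],
  [0,0,0.0083],
  [0,0,0.0083],
  [0,0,0.0083],
  [0,0,0.0083],
  [0,0,0.0083],
], twist=[0,0,0,0,0,0,0,0,0], fingers=[0.4,0.4,0.4,0.4,0.4,0.8,0.8,0.8,0.8])

```text
clock: 57.15
position: [0.485, -0.0466, 0.0525]
orientation: [-2.19, -2.252, 0.0]
contact_force: [0.1, -0.2, 0.4]
width: 0.07
grasp_force: 0.0
```

Converted, -200 mm is -0.3333, -190 mm is -0.3167.

jog_arm([
  [0,0,-0.0833],
  [0,0,-0.1667],
  [0,0,-0.25],
  [0,0,-0.3],
  [-0.0833,0,-0.3167],
  [-0.1667,0,-0.3167],
  [-0.25,0,-0.3167],
  [-0.3333,0,-0.3167],
  [-0.3333,0,-0.3167],
  [-0.3333,0,-0.3167],
], twist=[0,0,0,0,0,0,0,0,0,0], fingers=[0.8,0.8,0.8,0.8,0.8,0.8,0.8,0.8,0.8,0.8])

```text
clock: 58.15
position: [0.4904, -0.2474, 0.2419]
orientation: [-2.192, -2.249, -0.0]
contact_force: [0.0, 0.5, 0.1]
width: 0.0702
grasp_force: 0.0
```

```bash
python3 -c "
from h import *
from plant import ctrl
im,d=ctrl.capture('top'); 
t=ctrl.camera_info('top');z=cloud(t,d)[:,:,2];v,u=np.indices(z.shape);hs=cv2.cvtColor(im,cv2.COLOR_RGB2HSV)
for a,b,h in ((270,308,.123),(309,343,.134),(344,380,.096)):
  print(rect(t,(u>a)&(u<b)&(v>260)&(v<300)&(z>h-.014)&(z<.2),h))
m=np.zeros(d.shape,bool);m[225:250,300:350]=1;m&=(hs[:,:,1]>110)&(hs[:,:,2]>60);print('lid',rect(t,m,.0785))
im,d=ctrl.capture('scene');cv2.imwrite('pics/s4.png',im[:,:,::-1])
plan()
"
```

```text
[478.3 101.6  29.3  28.9  27. ]
[4.822e+02 2.880e+01 8.100e+00 8.100e+00 3.000e-01]
[ 4.845e+02 -4.640e+01  4.580e+01  4.360e+01 -1.000e-01]
lid [567.2  33.1  53.5  11.8 -86.6]
at [ 490.8 -245.6  242.6] yaw 1.64 w 0.07 F [-0.2  0.2 -0.1] t 58.25
```

View pics/s4.png

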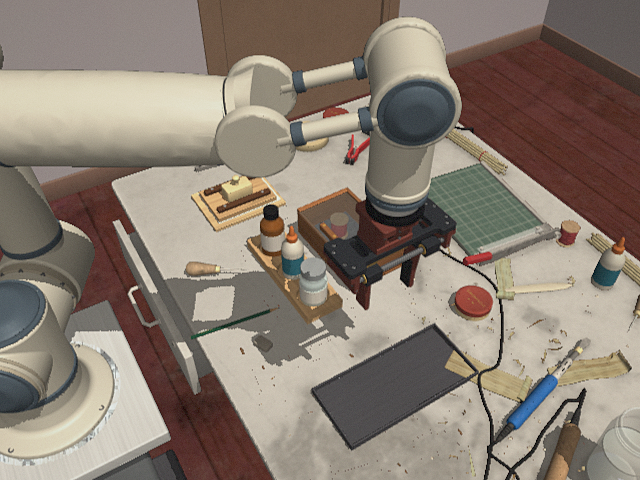

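All three bottles are back in their wells, within about 1.5 mm of where they started. The lid is shut, the weight sits on the caul at (235,188), and the gripper is clear.

```bash
python3 -c "
from plant import ctrl
print(ctrl.finish_job())"
```

```text
the job is handed in; nothing more can be done
None
```

I handed the job in at about 58 s on the robot's clock: the brass weight stands on the caul, the lid is shut, and all three bottles are upright in their original wells. The hand-in gave no verdict, so this rests on my last camera check.

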